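# Park the sliding canister tray at its marker

## Task

Slide the heavy canister tray along its runner until its pointer stands opposite the fixed wedge marker, and leave it there at rest with nothing touching it. It runs very freely, so push and brake it gently by the springy pads between the canisters, without knocking it, pressing on the lids or the mat, or letting the tray run into the cross-bar stop or back into the rubber stop at its other end. Leave the mug, the bottle and the jar alone.

Things in the scene. Friction and masses are not known exactly. Their poses are not given: they have to be found in the camera images.
- runner: Fixed aluminium base plate 120 x 884 mm (x, y) with two steel rails, top of rails 28 mm above the counter. Origin: centre of its underside, on the counter. Its y axis is the direction in which the tray slides; position and yaw differ from run to run.
- tray: Wooden tray 140 x 460 mm (x, y), top 42 mm over the counter, sliding along the runner's y at x = 0. Origin: on the counter under its centre; axes as the runner's. At rest at y = -0.17 to -0.11 in the runner's frame at the start; strikes the rubber stop at -0.20. Loaded mass 4.3 kg nominal (real 0.75 to 1.35 times), viscous drag 0.7 N per m/s, dry friction 0.01 N (coasts, time constant 6 s).
- pointer (a point): Tip of the small dark pointer on the tray's far (+x) edge, at x = +81 mm, y = 0 in the tray's frame, 42 mm above the counter.
- left_face (a point): Middle of the face of the spring pad at the tray's +y end, 90 mm above the counter, at y = +100 mm in the tray's frame when free. The black pad, 100 mm wide (x), 54 to 110 mm above the counter, stands 20 mm out of the white canister behind it and yields 18 mm in y: 250 N/m, no preload, 2 N per m/s, so the tray rebounds with 0.9 of its speed. Pushing +y on it drives the tray to the marker.
- right_face (a point): The same on the opposite, equal pad at the tray's -y end, at y = -100 mm in the tray's frame; pushing -y on it brakes the tray. The free faces are 200 mm apart, with empty space between them down to a mat whose top is 45 mm above the counter. Canisters 130 x 110 mm (x, y), 124 mm above the counter, with lids (114 x 94 mm) 138 mm; pads and canisters too wide to grip. Do not touch mat or lids.
- stop: Fixed bar beside the runner with the marker wedge and a steel cross-bar stop, 62 mm high, over the runner; its place along the runner varies. Origin: on the counter, on the runner's centre line, abreast of the wedge; axes as the runner's. The tray's centre must come to this y. The cross-bar's near face is at y = +270 mm: the tray's end (230 mm from its centre) strikes it 40 mm past the mark.
- mark (a point): Tip of the dark wedge marker on the stop, at x = +90 mm, y = 0 in the stop's frame, 42 mm above the counter; the pointer must face it (same y in the runner's frame).
- mug: Blue mug, radius 40, height 95 mm, loose on the counter beyond the runner. Origin: centre of its underside.
- oil: Green oil bottle, radius 32, height 210 mm, loose, beyond the runner. Origin: centre of its underside.
- jar: Amber jar, radius 36, height 100 mm, loose on the counter beyond the runner. Origin: centre of its underside.

How it is judged (in metres and radians):
On the way:
1. the tray is at rest with its pointer opposite the marker (y of pointer in the frame of stop between -0.01 and 0.01 m and linear speed of tray below 0.008 m/s), for 1 s.
At the end, for the whole second after the job is handed in: The tray's pointer is within 10 mm of the marker along the runner, the tray moves at less than 8 mm/s, and nothing touches it (all of step 1).
It fails at once if the tray strikes the cross-bar stop, or the rubber stop at the start of the runner (y of pointer in the frame of stop above 0.038 m or y of tray in the frame of runner below -0.198 m).
It fails at once if the tray is knocked (over 15 N) (contact force between any of the fingers, the arm and tray above 15 N).
It fails at once if the mat or a lid is pressed on (contact force between any of the fingers, the arm and tray_c2 above 1.5 N or contact force between any of the fingers, the arm and tray_c4 above 1.5 N or contact force between any of the fingers, the arm and tray_c5 above 1.5 N).
It fails at once if the mug, the bottle or the jar is disturbed (distance of any of mug, oil, jar from where it was at the start of the episode above 0.02 m).
It also fails if it takes over 40 s, if anything falls off the work surface, if the arm or the gripper's body presses on something with over 40 N, if the wrist force passes 120 N, or if a joint passes its speed limit or range.

## Robot

A 6-joint arm with a two-finger parallel gripper is mounted at the origin on the work surface. World frame = base frame: x ahead of the robot, y to its left, z up, the work surface at z = 0. Lengths are in mm, angles in rad, forces in N, time in s.
With the tool pointing down it reaches from about 275 to 1000 mm from the base axis. Payload 8.4 kg.
Tool frame: the origin (TCP) lies at the very end of the fingers, on their centre line; the grasp point (between the pads) lies 19 mm behind it; z points along the fingers, y is the line along which they close (so a half turn about z gives the same grasp; the last joint's range is limited). The gripper opens to 85 mm and grips with 20 to 120 N. Pads are 22 mm wide; open, the fingers measure 114 mm over their backs; the gripper's body (76 mm by 85 mm) begins 54 mm behind the grasp point. The pads swing forward as they close: fully open they stand 13 mm farther back than shut.
Start: joints at [1.224, 0.353, 1.633, -0, 1.155, -0.002], TCP at [211.254, 588.217, 231.281] pointing down, gripper open.
Joint ranges: [-2.63, 2.63], [-0.92, 2.1], [0.06, 2.66], [-1.3, 4.44], [0, 2.69], [-3.02, 3.02]. Speed limits (rad/s): [2.22, 2.22, 2.79, 3.14, 3.14, 3.14].

## Interface

Orientations are given as [roll, pitch, yaw] about the fixed x, y, z axes, in that order (R = Rz(yaw) Ry(pitch) Rx(roll)).
In Python, from rig import telemetry, imaging, r gives the robot as it stands. The module is installed in compiled form; this text tells all that it offers.
- The arm moves only by the tool step_arm, never from a script. Its argument "moves" is a list of rows, each a list of 3 entries, a list of its own where there are three numbers: the turn, a rotation vector about the tool's x, y, z scaled (see below), then the shift along the tool's x, y, z scaled (see below), then the opening, from -1 (shut) to 1 (fully open). A call has 1 to 8 rows; each row is the pose to reach, as a shift and turn from the pose commanded when the call began, along the tool's axes at that moment; what a row does not reach only later rows make up. The controller multiplies each number of a shift by 200 mm and each number of a turn by 45 degrees. A row lasts 1/10 s, in which the tool goes at most 50 mm and 8.59 degrees, less where a joint would pass 70% of its speed; a pose out of reach is approached as far as the arm can. A call with a number of a shift or a turn outside -1 to 1 is refused whole. A call with a gripper value outside its range is refused whole. The fingers move at their own pace and stop on an object; "squeeze" is the grip in N (left out, the last holds). Time passes only in rows, so rows that repeat a pose let the fingers close. It gives the time, the measured TCP pose, the force, the opening and the grip force at its end, in the units of the state.
- telemetry.sense(): the state, without advancing time (a new reading comes with each control period).
- imaging.grab_frame(name): name is "side" or "top"; returns the picture (400x640x3 uint8, red, green, blue); there is no depth.
- imaging.calibration(name): a dict with "fx", "fy", "cx", "cy" (pixels), "cam_to_world" (4x4, takes a point from camera to world coordinates). Camera axes: x right, y up, looking along -z (the intrinsics and any distortion apply to the point x, -y, -z); pixel columns grow to the right and rows downward; lengths in mm; the calibration is good to about 2 mm. A picture is of the moment at which its call begins. calibration takes no time and is no camera call.
- r.sign_off(): hands the job in; it is judged then, once.
Trained networks look in the newest picture that a camera, given by its name, has taken for a name from the list of things; names that differ only in an ending like _2 or _b are one class to them, and where a whole thing is asked for, a point or a joint stands for the part that bears it (a point fixed in the world has none). Each returns a list of dicts, best first, with "conf" (0 to 1); they miss things now and then, are a little off and sometimes report something else, mostly with a low value. They report only what shows in the picture. A call takes as long as a camera call.
- imaging.recognise(camera, name): "extent" ([left, top, width, height] in pixels, round what is visible of it).
- imaging.mark_of(camera, name): "xy" ([column, row] in pixels: a listed point, or the origin of a listed thing).
The state is a dict: "clock": time; "qpos": joint angles; "qvel": joint speeds; "joint_efforts": joint torques, N m; "eef_pos": TCP position; "tcp_rot": TCP orientation; "contact_force": force on the tool from outside, world axes, zero at the start; "wrist_torque": the same for the moment, N m; "opening": opening from 0.0 (shut) to 1.0 (fully open); "grasp_force": force on a finger pad.
Only numpy, scipy, OpenCV 4.12 (cv2) and the standard library are available. Lean on these libraries where they do the work, as an engineer would, in place of code of your own. Each camera call takes 0.05 s, during which the arm holds its last target. There are 200 camera calls.

## Working session

There is one attempt and no reset: what is moved stays moved. The work goes in short steps, Python scripts to look and compute and a tool call to move; the robot and the scene stay as the last step left them, time stands still between calls to the robot, and variables do not carry over. Pictures are saved under pics/ and viewed, at most 10 in all, crops included, and the job is handed in when it is done.

Besides the shell and the picture viewer there is one more tool, called after "Call:" as name([rows], argument=value, ...), one row to a line, values as JSON. step_arm: Moves the arm, as the interface text tells. Its arguments: {"type":"object","properties":{"moves":{"type":"array"},"squeeze":{"type":"number"}},"required":["moves"]}

```bash
mkdir -p pics
cat > h.py <<'E'
import numpy as np,cv2
from rig import telemetry, imaging, r
def P(cam):
    c=imaging.calibration(cam);return c,np.array(c["cam_to_world"],float)
def ray(cam,uv):
    c,T=P(cam);d=np.array([(uv[0]-c["cx"])/c["fx"],-(uv[1]-c["cy"])/c["fy"],-1.]);return T[:3,3],T[:3,:3]@d
def onz(cam,uv,z):
    o,d=ray(cam,uv);return o+d*(z-o[2])/d[2]
def tri(uvs):
    A=np.zeros((3,3));b=np.zeros(3);R=[]
    for cam,uv in uvs.items():
        o,d=ray(cam,uv);d=d/np.linalg.norm(d);M=np.eye(3)-np.outer(d,d);A+=M;b+=M@o;R.append((M,o))
    x=np.linalg.solve(A,b);return x,[round(float(np.linalg.norm(M@(x-o))),1) for M,o in R]
E
python3 - <<'E'
from h import *
np.set_printoptions(precision=1,suppress=True)
for c in("side","top"):
    im=imaging.grab_frame(c);cv2.imwrite(f"pics/{c}0.png",im[:,:,::-1])
    print(c,imaging.calibration(c))
for n in("pointer","mark","left_face","right_face","tray","runner","stop"):
    u={}
    for c in("side","top"):
        m=imaging.mark_of(c,n)
        print(n,c,[(np.round(k["xy"],1),round(k["conf"],2)) for k in m[:3]])
        if m:u[c]=m[0]["xy"]
    if len(u)==2:print(tri(u))
print(telemetry.sense())
E
```

```text
side {'fx': 516.5458028509662, 'fy': 516.5458028509662, 'cx': 318.88316816430296, 'cy': 198.38763564500368, 'cam_to_world': array([[ -1. ,   0.1,  -0.1, 496.2],
       [ -0.1,  -0.5,   0.8, 696.3],
       [ -0. ,   0.8,   0.6, 632.1],
       [  0. ,   0. ,   0. ,   1. ]])}
top {'fx': 399.0753372593923, 'fy': 399.0753372593923, 'cx': 324.2715633263747, 'cy': 198.58669236231688, 'cam_to_world': array([[ -0. ,   1. ,  -0.1, 498.9],
       [ -1. ,  -0. ,   0. , -73. ],
       [  0. ,   0.1,   1. , 961.2],
       [  0. ,   0. ,   0. ,   1. ]])}
pointer side [(array([356.8, 195.3]), 0.75)]
pointer top [(array([262.6, 192.8]), 0.71), (array([369.8, 210.5]), 0.55)]
(array([566. ,  29. , 197.6]), [25.6, 25.6])
mark side [(array([307.4, 276.9]), 0.62), (array([267.6, 212. ]), 0.19)]
mark top [(array([262. , 188.5]), 0.6)]
(array([620.4,  51.7,  38.5]), [0.9, 0.9])
left_face side []
left_face top [(array([320.8, 240.3]), 0.91), (array([363.2, 142.2]), 0.16)]
right_face side [(array([403.3, 160.3]), 0.91)]
right_face top [(array([407.8, 257.9]), 0.74)]
(array([ 462.8, -271.7,   92.4]), [1.4, 1.4])
tray side []
tray top [(array([357.9, 247.7]), 0.95), (array([297.9, 236.3]), 0.5)]
runner side [(array([374.6, 268.1]), 0.71)]
runner top [(array([298.1, 236. ]), 0.65)]
(array([510. , -30.2,  -2.1]), [1.3, 1.3])
stop side [(array([403.1, 162.7]), 0.73)]
stop top []
{'clock': 0.8, 'qpos': array([ 1.2,  0.4,  1.6, -0. ,  1.2, -0. ]), 'qvel': array([ 0.,  0., -0., -0., -0., -0.]), 'joint_efforts': array([ -0. , -60.5, -34.2,  -0. ,   0. ,  -0. ]), 'eef_pos': array([211.3, 588.2, 231.3]), 'tcp_rot': array([-3.1,  0. ,  2.8]), 'contact_force': array([-0.3,  0.7, -0.8]), 'wrist_torque': array([ 0. ,  0.1, -0. ]), 'grasp_force': 0.0, 'opening': 0.9975778274660013}
```

View pics/top0.png

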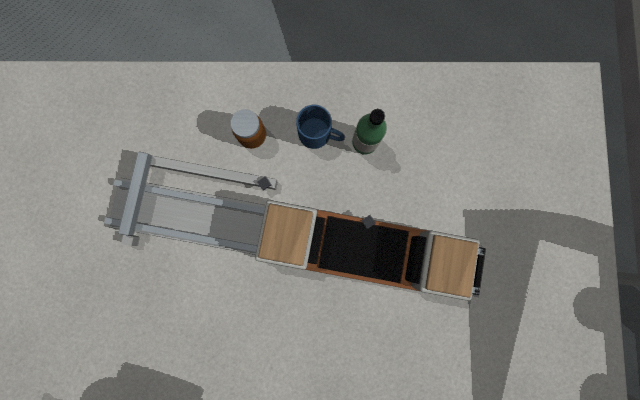

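View pics/side0.png

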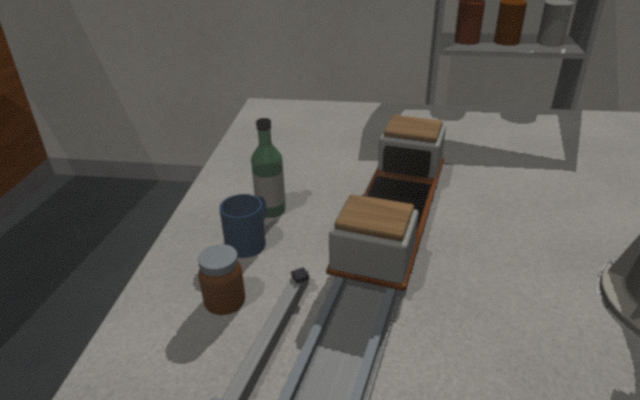

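The top view shows the wedge at about (264,183), and the pointer is probably at (369,221) on the tray's far edge. The network's best pointer hit is in fact the wedge. The side view shows the wedge at (300,276). The mug, bottle and jar are all on the far side.

Run:
```python
from h import *
np.set_printoptions(precision=2,suppress=True)
im=cv2.imread("pics/top0.png")
cv2.imwrite("pics/crop1.png",cv2.resize(im[160:300,250:490],None,fx=3.3,fy=3.3,interpolation=cv2.INTER_CUBIC))
q=lambda u,z:onz("top",u,z)[:2]
pts=dict(mark=q((262,188.5),42),ptr=q((369.8,210.5),42),L=q((320.8,240.3),90),R=q((407.8,257.9),90),tray=q((357.9,247.7),0),runner=q((298.1,236),0))
for k,v in pts.items():print(k,v)
d=lambda a,b:(pts[a]-pts[b],np.linalg.norm(pts[a]-pts[b]),np.arctan2(-(pts[a]-pts[b])[0],(pts[a]-pts[b])[1]))
print("LR",d("L","R"),"runner-tray",d("runner","tray"),"mark-ptr",d("mark","ptr"))
print(onz("top",(369,220),42))
```

```text
mark [620.78  51.34]
ptr [ 568.46 -197.96]
L [500.5  -83.56]
R [ 461.26 -272.22]
tray [ 482.46 -173.42]
runner [511.27 -30.33]
LR (array([ 39.24, 188.66]), np.float64(192.6964936200707), np.float64(-0.20507018021721946)) runner-tray (array([ 28.81, 143.09]), np.float64(145.9663736470401), np.float64(-0.19871100776012526)) mark-ptr (array([ 52.32, 249.3 ]), np.float64(254.7324224843991), np.float64(-0.20685797043397802))
[ 546.48 -195.7    42.  ]
```

View pics/crop1.png

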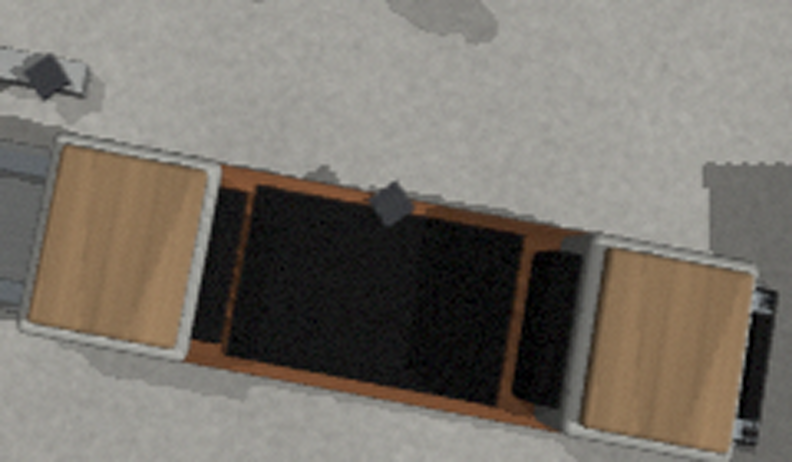

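The crop shows the pointer tip at about (368,214.5) and the wedge tip at about (264,190) in full-image pixels. Next I'll work out the yaw and the distance to go.

Run:
```python
from h import *
np.set_printoptions(precision=3,suppress=True)
f=lambda x,y:(250+x/3.3-.35,160+y/3.3-.35)
q=lambda u,z:onz("top",f(*u),z)[:2]
def yaw(a,b,z):
    d=q(a,z)-q(b,z);return np.arctan2(-d[0],d[1])
print("mat lo",yaw((225,355),(497,405),45),"mat hi",yaw((255,185),(525,237),45),"tray lo",yaw((185,358),(560,430),42),"lids far",yaw((64,143),(755,272),138),"near",yaw((28,318),(730,455),138))
m=q((47,100),42);p=q((391,181),42);print(m,p)
for y in(-.19,-.2,-.205):
    ex=np.array([np.cos(y),np.sin(y)]);ey=np.array([-np.sin(y),np.cos(y)])
    c=np.mean([q(k,138) for k in((64,143),(755,272),(28,318),(730,455))],0)
    mc=np.mean([q(k,45) for k in((225,355),(497,405),(255,185),(525,237))],0)
    run=onz("top",(298.1,236),0)[:2]
    print(y,"d",(m-p)@ey,"dx",(m-p)@ex,"tray c from ptr",p-81*ex,"from lids",c,"mat",mc,"runner-tray",(run-mc)@ey,(run-mc)@ex)
s=telemetry.sense();print(s["eef_pos"],s["tcp_rot"])
```

```text
mat lo -0.18743739761809652 mat hi -0.19575795880670477 tray lo -0.19523864158339327 lids far -0.1900438594782436 near -0.198240181451086
[617.37   46.939] [ 559.212 -193.929]
-0.19 d 247.51631318909435 dx 11.621596460326593 tray c from ptr [ 479.67  -178.631] from lids [ 481.085 -182.115] mat [ 480.153 -181.419] runner-tray 154.25220473508105 2.0247497485775727
-0.2 d 247.62015150424654 dx 9.14589350596755 tray c from ptr [ 479.827 -177.836] from lids [ 481.085 -182.115] mat [ 480.153 -181.419] runner-tray 154.26473934914503 0.4821521731552222
-0.205 d 247.6627855357918 dx 7.907683583762379 tray c from ptr [ 479.908 -177.44 ] from lids [ 481.085 -182.115] mat [ 480.153 -181.419] runner-tray 154.26522179474142 -0.2891743366353905
[211.265 588.203 231.279] [-3.142  0.     2.797]
```

Call:
step_arm([
  [[0, 0, 0], [-0.16, -0.19, 0], 1],
  [[0, 0, 0], [-0.32, -0.385, 0], 1],
  [[0, 0, 0], [-0.48, -0.58, 0], 1],
  [[0, 0, 0], [-0.64, -0.77, 0], 1],
], squeeze=60)

```text
clock: 1.2
eef_pos: [279.6, 398.8, 231.3]
tcp_rot: [3.141, 0.0, 2.798]
contact_force: [0.9, 0.6, 0.5]
opening: 0.999
grasp_force: 0.0
```

Call:
step_arm([
  [[0, 0, 0], [-0.16, -0.19, 0], 1],
  [[0, 0, 0], [-0.32, -0.385, 0], 1],
  [[0, 0, 0], [-0.48, -0.58, 0], 1],
  [[0, 0, 0], [-0.64, -0.77, 0], 1],
])

```text
clock: 1.6
eef_pos: [347.9, 211.1, 231.6]
tcp_rot: [3.141, 0.001, 2.797]
contact_force: [1.8, -0.2, 0.3]
opening: 1.002
grasp_force: 0.0
```

Call:
step_arm([
  [[0, 0, 0], [-0.16, -0.19, 0], 1],
  [[0, 0, 0], [-0.32, -0.385, 0], 1],
  [[0, 0, 0], [-0.48, -0.58, 0], 1],
  [[0, 0, 0], [-0.64, -0.77, 0], 1],
])

```text
clock: 2.0
eef_pos: [416.3, 23.2, 231.7]
tcp_rot: [3.141, 0.001, 2.797]
contact_force: [0.8, 1.2, -0.5]
opening: 0.999
grasp_force: 0.0
```

Call:
step_arm([
  [[0, 0, 0], [-0.16, -0.19, 0], 1],
  [[0, 0, -0.1], [-0.32, -0.385, 0], 1],
  [[0, 0, -0.188], [-0.48, -0.58, 0], 1],
  [[0, 0, -0.188], [-0.64, -0.77, 0], 1],
  [[0, 0, -0.188], [-0.64, -0.77, 0], 1],
])

```text
clock: 2.5
eef_pos: [486.3, -168.0, 231.6]
tcp_rot: [-3.14, 0.003, 2.941]
contact_force: [0.4, 0.9, -0.1]
opening: 0.997
grasp_force: 0.0
```

Call:
step_arm([
  [[0, 0, 0], [0.015, 0, 0.2], 1],
  [[0, 0, 0], [0.015, 0, 0.45], 1],
  [[0, 0, 0], [0.015, 0, 0.68], 1],
  [[0, 0, 0], [0.015, 0, 0.8], 1],
  [[0, 0, 0], [0.015, 0, 0.825], 1],
])

```text
clock: 3.0
eef_pos: [479.2, -161.4, 63.6]
tcp_rot: [3.141, -0.005, 2.944]
contact_force: [-0.1, 0.7, 0.5]
opening: 0.998
grasp_force: 0.0
```

Run:
```python
from h import *
for c in("side","top"):
    im=imaging.grab_frame(c);cv2.imwrite(f"pics/{c}1.png",im[:,:,::-1])
a=cv2.imread("pics/side1.png");b=cv2.imread("pics/top1.png")
cv2.imwrite("pics/both1.png",np.vstack([cv2.resize(b[150:320,90:490],(800,340)),cv2.resize(a[80:300,200:500],(800,587))[:260]]))
s=telemetry.sense();print(s["eef_pos"],s["contact_force"],s["clock"])
```

```text
[ 481.16279159 -162.05769544   66.11710241] [ 0.36844958 -0.09207901  1.21505048] 3.1
```

View pics/both1.png

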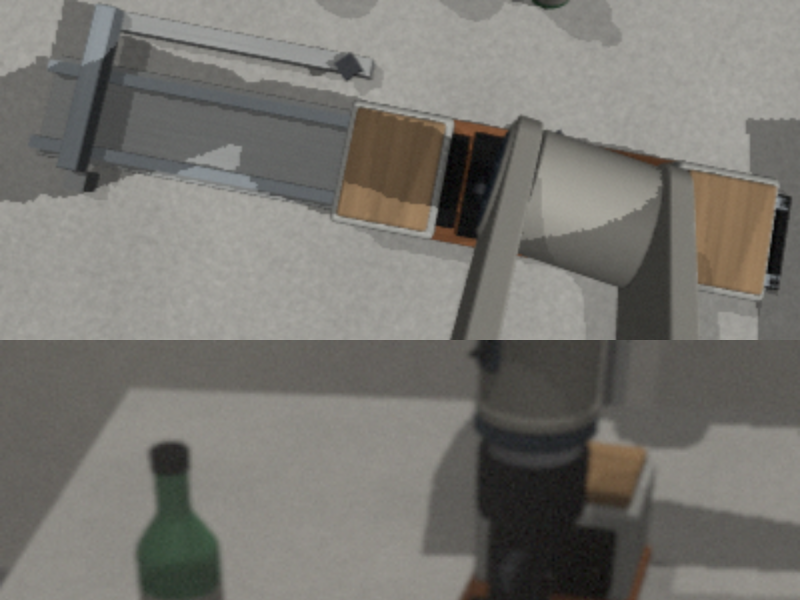

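The tool hangs freely between the pads, and both lids are still visible from above. I'll write a tracker that follows the wooden lids in a rectified top view, using the first picture (247 mm to go) as its reference.

```bash
cat > trk.py <<'E'
from h import *
YAW=-.197; EX=np.array([np.cos(YAW),np.sin(YAW)]);EY=np.array([-np.sin(YAW),np.cos(YAW)])
C0=np.array([480.,-180.])           # tray centre at start
c,T=P("top");K=np.array([[c["fx"],0,c["cx"]],[0,c["fy"],c["cy"]],[0,0,1]])
W=np.linalg.inv(T)
def px(X):
    p=W[:3,:3]@X+W[:3,3];p=np.array([p[0],-p[1],-p[2]]);p=K@p;return p[:2]/p[2]
# rectified: col = 2*(y+300) for y -300..500 , row = 2*(x+50), plane z=138
src=np.float32([px(np.r_[C0+EX*x+EY*y,138]) for x,y in((-50,-300),(-50,500),(50,500),(50,-300))])
H=cv2.getPerspectiveTransform(src,np.float32([[0,0],[1600,0],[1600,200],[0,200]]))
def lids(im):
    """im RGB -> list of wood-coloured runs (y0,y1) in mm along runner from start centre"""
    R=cv2.warpPerspective(im,H,(1600,200)).astype(float)[30:170]
    sat=(R[:,:,0]-R[:,:,2])/(R.sum(2)+30)      # red minus blue, shadow-insensitive
    p=np.median(sat,0);p=cv2.GaussianBlur(p[None],(0,0),2)[0]
    t=.11;m=p>t;e=np.flatnonzero(np.diff(m.astype(int)))
    pos=[(i+(t-p[i])/(p[i+1]-p[i]))/2-300 for i in e]
    return [(round(a,1),round(b,1)) for a,b,i in zip(pos,pos[1:],e) if not m[i] and b-a>15],p
E
python3 - <<'E'
from trk import *
for f in("top0","top1"):
    l,p=lids(cv2.imread(f"pics/{f}.png")[:,:,::-1]);print(f,l,np.round(p[::40],2))
p=telemetry.sense()["eef_pos"][:2]-C0;print(p@EX,p@EY)
E
```

```text
top0 [(np.float64(-220.4), np.float64(-128.2)), (np.float64(127.8), np.float64(218.7))] [ 0.01  0.01  0.01  0.01  0.12  0.15  0.15  0.15  0.15  0.01  0.    0.23
 -0.01  0.   -0.    0.    0.    0.01  0.   -0.    0.12  0.01  0.15  0.15
  0.15  0.15  0.06 -0.    0.    0.    0.    0.    0.    0.    0.    0.
  0.    0.   -0.   -0.02]
top1 [(np.float64(-220.4), np.float64(-145.5)), (np.float64(128.1), np.float64(218.6))] [ 0.01  0.01  0.01  0.01  0.12  0.15  0.15  0.15  0.02  0.02  0.02  0.02
  0.02  0.02  0.02  0.02  0.02  0.02  0.02 -0.02  0.14  0.01  0.15  0.15
  0.14  0.15  0.06  0.    0.    0.    0.    0.    0.   -0.    0.    0.
  0.    0.    0.   -0.02]
-2.3715146381159586 17.822858794030363
```

Call:
step_arm([
  [[0, 0, 0], [0, 0.035, 0], 1],
  [[0, 0, 0], [0, 0.07, 0], 1],
  [[0, 0, 0], [0, 0.09, 0], 1],
  [[0, 0, 0], [0, 0.11, 0], 1],
  [[0, 0, 0], [0, 0.13, 0], 1],
  [[0, 0, 0], [0, 0.15, 0], 1],
  [[0, 0, 0], [0, 0.17, 0], 1],
  [[0, 0, 0], [0, 0.19, 0], 1],
])

```text
clock: 3.9
eef_pos: [488.9, -124.8, 66.3]
tcp_rot: [-3.142, 0.0, 2.944]
contact_force: [-0.5, -0.4, 0.2]
opening: 1.0
grasp_force: 0.1
```

Call:
step_arm([
  [[0, 0, 0], [0, 0.02, 0], 1],
  [[0, 0, 0], [0, 0.04, 0], 1],
  [[0, 0, 0], [0, 0.06, 0], 1],
  [[0, 0, 0], [0, 0.08, 0], 1],
])

```text
clock: 4.3
eef_pos: [492.0, -109.1, 66.2]
tcp_rot: [3.142, -0.0, 2.944]
contact_force: [-0.0, 0.3, 0.7]
opening: 1.001
grasp_force: 0.0
```

```bash
cat > now.py <<'E'
from trk import *
import sys
t=[];S=[]
for i in range(int(sys.argv[1]) if len(sys.argv)>1 else 2):
    tt=telemetry.sense()["clock"];l,_=lids(imaging.grab_frame("top"))
    print(round(tt,2),[(float(a),float(b)) for a,b in l])
    for a,b in l:
        if b-a>85 and b-a<97: S.append((a+b)/2-(173.2 if (a+b)/2>0 and not(len(l)>1 and (a,b)==l[0]) else -174.3));t.append(tt);print("  s",round(float(S[-1]),1))
s=telemetry.sense();p=s["eef_pos"]-np.r_[C0,0];print("tool x,y,z",np.round([p[:2]@EX,p[:2]@EY,p[2]],1),"t",s["clock"],"F",np.round(s["contact_force"],1))
E
python3 now.py 3
```

```text
4.3 [(-180.0, -88.1), (168.1, 258.8)]
  s 40.2
  s 40.2
4.35 [(-176.7, -85.0), (171.3, 262.0)]
  s 43.5
  s 43.5
4.4 [(-173.5, -81.7), (174.5, 265.3)]
  s 46.7
  s 46.7
tool x,y,z [-2.2 71.8 66.2] t 4.45 F [ 0.6 -1.  -0.1]
```

Call:
step_arm([
  [[0, 0, 0], [0, 0.025, 0], 1],
  [[0, 0, 0], [0, 0.05, 0], 1],
  [[0, 0, 0], [0, 0.075, 0], 1],
  [[0, 0, 0], [0, 0.1, 0], 1],
  [[0, 0, 0], [0, 0.125, 0], 1],
  [[0, 0, 0], [0, 0.15, 0], 1],
  [[0, 0, 0], [0, 0.175, 0], 1],
  [[0, 0, 0], [0, 0.2, 0], 1],
])

```text
clock: 5.25
eef_pos: [499.9, -69.8, 66.3]
tcp_rot: [-3.142, 0.0, 2.945]
contact_force: [0.0, 0.7, -0.3]
opening: 1.003
grasp_force: 0.0
```

```bash
python3 now.py 2
```

```text
5.25 [(-124.0, -32.5), (223.9, 314.8)]
  s 96.1
  s 96.2
5.3 [(-121.3, -29.9), (226.4, 317.4)]
  s 98.7
  s 98.7
tool x,y,z [ -2.1 112.1  66.3] t 5.35 F [ 0.2  0.2 -0.2]
```

Call:
step_arm([
  [[0, 0, 0], [0, 0.015, 0], 1],
  [[0, 0, 0], [0, 0.03, 0], 1],
  [[0, 0, 0], [0, 0.045, 0], 1],
  [[0, 0, 0], [0, 0.06, 0], 1],
  [[0, 0, 0], [0, 0.075, 0], 1],
  [[0, 0, 0], [0, 0.09, 0], 1],
  [[0, 0, 0], [0, 0.105, 0], 1],
  [[0, 0, 0], [0, 0.12, 0], 1],
])

```text
clock: 6.15
eef_pos: [504.5, -46.4, 66.3]
tcp_rot: [3.142, -0.0, 2.944]
contact_force: [-0.2, 0.4, 0.2]
opening: 0.999
grasp_force: 0.0
```

```bash
python3 now.py 2
```

```text
6.15 [(-81.6, 9.7), (266.0, 357.2)]
  s 138.4
  s 138.4
6.2 [(-79.6, 11.7), (268.1, 359.4)]
  s 140.4
  s 140.6
tool x,y,z [ -2.1 135.9  66.3] t 6.25 F [-0.7  0.2  0.7]
```

Call:
step_arm([
  [[0, 0, 0], [0, 0.013, 0], 1],
  [[0, 0, 0], [0, 0.026, 0], 1],
  [[0, 0, 0], [0, 0.039, 0], 1],
  [[0, 0, 0], [0, 0.052, 0], 1],
  [[0, 0, 0], [0, 0.065, 0], 1],
  [[0, 0, 0], [0, 0.078, 0], 1],
  [[0, 0, 0], [0, 0.091, 0], 1],
  [[0, 0, 0], [0, 0.104, 0], 1],
])

```text
clock: 7.05
eef_pos: [508.6, -26.0, 66.3]
tcp_rot: [3.142, -0.0, 2.944]
contact_force: [0.3, 0.3, 0.2]
opening: 1.0
grasp_force: 0.0
```

Call:
step_arm([
  [[0, 0, 0], [0, 0.013, 0], 1],
  [[0, 0, 0], [0, 0.026, 0], 1],
  [[0, 0, 0], [0, 0.039, 0], 1],
  [[0, 0, 0], [0, 0.05, 0], 1],
  [[0, 0, 0], [0, 0.06, 0], 1],
  [[0, 0, 0], [0, 0.07, 0], 1],
  [[0, 0, 0], [0, 0.08, 0], 1],
  [[0, 0, 0], [0, 0.09, 0], 1],
])

```text
clock: 7.85
eef_pos: [512.1, -8.5, 66.3]
tcp_rot: [-3.142, 0.0, 2.944]
contact_force: [0.3, -0.0, -0.3]
opening: 1.0
grasp_force: 0.0
```

```bash
python3 now.py 3
```

```text
7.85 [(-24.4, 66.7), (323.2, 414.5)]
  s 195.5
  s 195.7
7.9 [(-23.1, 68.0), (324.4, 415.8)]
  s 196.8
  s 196.9
7.95 [(-21.8, 69.2), (325.6, 417.1)]
  s 198.0
  s 198.2
tool x,y,z [ -2.1 174.5  66.3] t 8.0 F [ 0.6 -0.3 -0.7]
```

Call:
step_arm([
  [[0, 0, 0], [0, 0.008, 0], 1],
  [[0, 0, 0], [0, 0.016, 0], 1],
  [[0, 0, 0], [0, 0.024, 0], 1],
  [[0, 0, 0], [0, 0.032, 0], 1],
  [[0, 0, 0], [0, 0.04, 0], 1],
  [[0, 0, 0], [0, 0.048, 0], 1],
  [[0, 0, 0], [0, 0.056, 0], 1],
  [[0, 0, 0], [0, 0.064, 0], 1],
])

```text
clock: 8.8
eef_pos: [514.6, 4.1, 66.3]
tcp_rot: [3.142, 0.0, 2.944]
contact_force: [0.1, -0.5, 0.0]
opening: 0.999
grasp_force: 0.0
```

```bash
python3 now.py 2
cat > chk.py <<'E'
from h import *
for c in("top","side"):
    imaging.grab_frame(c)
    for n in("pointer","mark"):
        print(c,n,[(np.round(k["xy"],1).tolist(),round(k["conf"],2)) for k in imaging.mark_of(c,n)[:3]])
E
python3 - <<'E'
from trk import *
im=imaging.grab_frame("top");cv2.imwrite("pics/top2.png",cv2.resize(im[140:300,130:370,::-1],None,fx=3.3,fy=3.3))
E
```

```text
8.8 [(-2.7, 88.2), (344.7, 436.1)]
  s 217.1
  s 217.2
8.85 [(-1.7, 89.2), (345.7, 437.1)]
  s 218.1
  s 218.2
tool x,y,z [ -2.1 187.3  66.3] t 8.9 F [-0.1  1.   0.3]
```

View pics/top2.png

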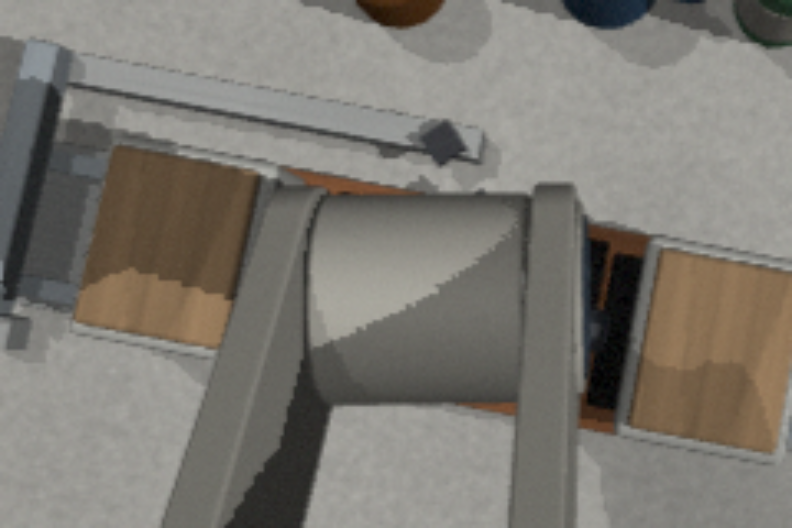

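Call:
step_arm([
  [[0, 0, 0], [0, 0.005, 0], 1],
  [[0, 0, 0], [0, 0.01, 0], 1],
  [[0, 0, 0], [0, 0.015, 0], 1],
  [[0, 0, 0], [0, 0.02, 0], 1],
  [[0, 0, 0], [0, 0.024, 0], 1],
  [[0, 0, 0], [0, 0.028, 0], 1],
  [[0, 0, 0], [0, 0.032, 0], 1],
  [[0, 0, 0], [0, 0.036, 0], 1],
])

```text
clock: 9.75
eef_pos: [516.0, 11.1, 66.3]
tcp_rot: [-3.142, 0.0, 2.944]
contact_force: [-0.1, -0.8, 0.5]
opening: 0.998
grasp_force: 0.0
```

```bash
python3 now.py 2
```

```text
9.75 [(13.1, 104.0), (360.3, 452.1)]
  s 232.9
  s 233.0
9.8 [(13.8, 104.7), (361.0, 452.7)]
  s 233.6
  s 233.7
tool x,y,z [ -2.1 194.4  66.3] t 9.85 F [-0.   0.6 -0. ]
```

Call:
step_arm([
  [[0, 0, 0], [0, 0.0035, 0], 1],
  [[0, 0, 0], [0, 0.007, 0], 1],
  [[0, 0, 0], [0, 0.0105, 0], 1],
  [[0, 0, 0], [0, 0.014, 0], 1],
  [[0, 0, 0], [0, 0.017, 0], 1],
  [[0, 0, 0], [0, 0.02, 0], 1],
  [[0, 0, 0], [0, 0.0227, 0], 1],
  [[0, 0, 0], [0, 0.0254, 0], 1],
])

```text
clock: 10.65
eef_pos: [517.0, 16.0, 66.3]
tcp_rot: [-3.142, -0.0, 2.944]
contact_force: [0.7, -0.5, -0.6]
opening: 1.002
grasp_force: 0.1
```

Call:
step_arm([
  [[0, 0, 0], [0, 0.0027, 0], 1],
  [[0, 0, 0], [0, 0.0054, 0], 1],
  [[0, 0, 0], [0, 0.0081, 0], 1],
  [[0, 0, 0], [0, 0.0108, 0], 1],
])

```text
clock: 11.05
eef_pos: [517.4, 18.1, 66.3]
tcp_rot: [-3.142, -0.0, 2.944]
contact_force: [0.2, -0.4, 0.8]
opening: 1.002
grasp_force: 0.0
```

```bash
python3 now.py 3
```

```text
11.05 [(23.2, 114.1), (370.3, 462.2)]
  s 242.9
  s 243.1
11.1 [(23.2, 114.1), (370.4, 462.1)]
  s 242.9
  s 243.1
11.15 [(23.3, 114.1), (370.3, 462.2)]
  s 243.0
  s 243.1
tool x,y,z [ -2.1 201.6  66.3] t 11.2 F [-0.4 -0.5  0.5]
```

The tray is at rest at s ≈ 243. I'll centre the tool in the gap, lift it straight out, and then check the pointer against the wedge directly.

Call:
step_arm([
  [[0, 0, 0], [0, 0.06, 0], 1],
  [[0, 0, 0], [0, 0.13, 0], 1],
  [[0, 0, 0], [0, 0.19, 0], 1],
  [[0, 0, 0], [0, 0.2, 0], 1],
  [[0, 0, 0], [0, 0.2, 0], 1],
  [[0, 0, 0], [0, 0.2, -0.15], 1],
  [[0, 0, 0], [0, 0.2, -0.4], 1],
  [[0, 0, 0], [0, 0.2, -0.6], 1],
])

```text
clock: 12.0
eef_pos: [525.0, 57.1, 188.0]
tcp_rot: [-3.141, -0.0, 2.944]
contact_force: [1.1, -0.1, -0.4]
opening: 1.002
grasp_force: 0.0
```

Call:
step_arm([
  [[0, 0, 0], [0.2, 0, -0.1], 1],
  [[0, 0, 0], [0.45, 0, -0.1], 1],
  [[0, 0, 0], [0.7, 0, -0.1], 1],
  [[0, 0, 0], [0.95, 0, -0.1], 1],
  [[0, 0, 0], [0.95, 0, -0.1], 1],
])

```text
clock: 12.5
eef_pos: [332.6, 94.0, 205.3]
tcp_rot: [-3.14, -0.004, 2.946]
contact_force: [0.6, -0.9, 0.8]
opening: 1.003
grasp_force: 0.0
```

```bash
python3 now.py 2; python3 chk.py;  python3 - <<'E'
from trk import *
im=imaging.grab_frame("top");cv2.imwrite("pics/top3.png",cv2.resize(im[150:290,130:370,::-1],None,fx=3.3,fy=3.3,interpolation=cv2.INTER_CUBIC))
im=imaging.grab_frame("side");cv2.imwrite("pics/side3.png",cv2.resize(im[200:380,200:440,::-1],None,fx=3.3,fy=3.3,interpolation=cv2.INTER_CUBIC))
E
```

```text
12.5 [(23.2, 114.1), (369.9, 462.5)]
  s 242.9
  s 243.0
12.55 [(23.2, 114.0), (369.9, 462.5)]
  s 242.9
  s 243.0
tool x,y,z [-192.5  241.6  206.7] t 12.6 F [ 0.6 -0.5 -0.2]
top pointer [([264.3, 195.4], 0.8), ([364.0, 138.9], 0.65)]
top mark [([261.9, 190.3], 0.89)]
side pointer [([318.4, 269.4], 0.92)]
side mark [([308.4, 276.6], 0.85)]
```

View pics/top3.png

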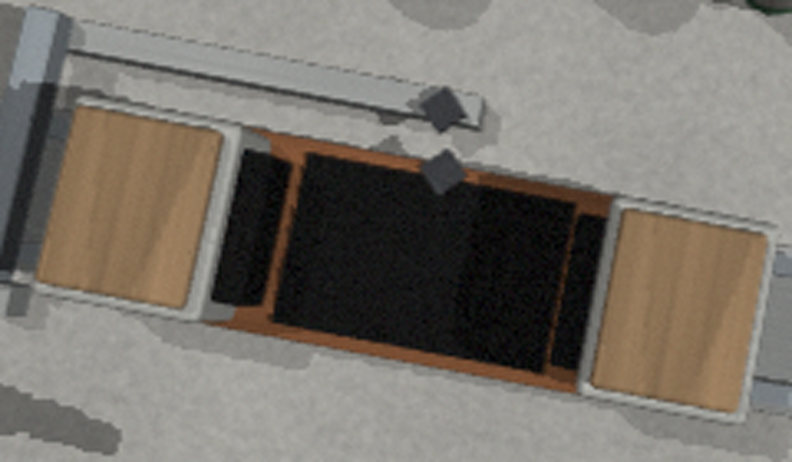

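View pics/side3.png

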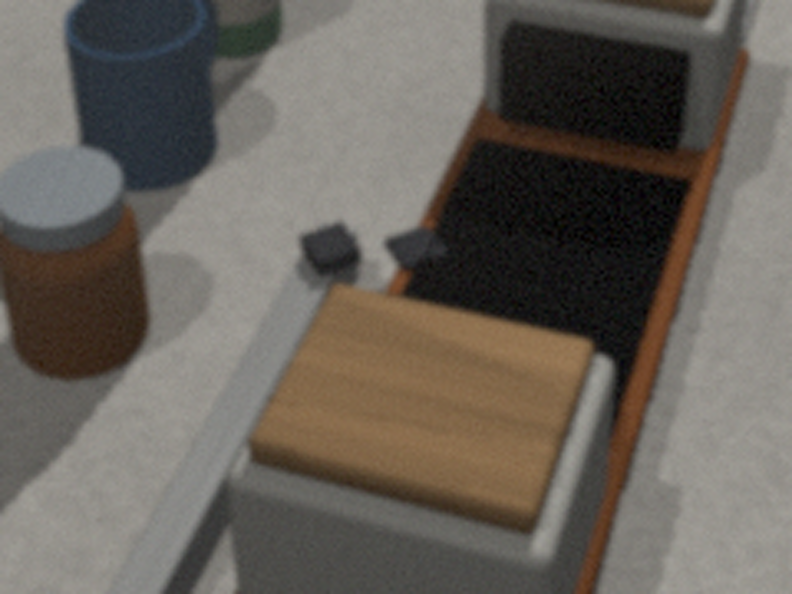

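In the top crop the pointer tip is at about (446,149) and the wedge tip at about (443,131). In the side crop the two also stand nearly opposite each other. Next I'll calculate the offset along the runner.

Run:
```python
from trk import *
f=lambda x,y:(130+x/3.3-.35,150+y/3.3-.35)
g=lambda x,y:(200+x/3.3-.35,200+y/3.3-.35)
for n,cam,p,m in(("net top","top",(264.3,195.4),(261.9,190.3)),("pic top","top",f(446,149),f(443,131)),("top diamond ctr","top",f(442,172),f(442,109)),("net side","side",(318.4,269.4),(308.4,276.6)),("pic side","side",g(388,245),g(359,250))):
    d=(onz(cam,p,42)-onz(cam,m,42))[:2];print(n,"pointer-mark along",round(d@EY,1),"across",round(d@EX,1))
```

```text
net top pointer-mark along -7.9 across -10.6
pic top pointer-mark along -4.7 across -12.0
top diamond ctr pointer-mark along -9.1 across -43.5
net side pointer-mark along -22.3 across -10.0
pic side pointer-mark along -8.2 across -12.9
```

The estimates run from 5 to 9 mm short. I'll go back in and nudge the tray forward about 7 mm with a very slow push.

Call:
step_arm([
  [[0, 0, 0], [-0.2, 0, 0], 1],
  [[0, 0, 0], [-0.45, 0, 0], 1],
  [[0, 0, 0], [-0.7, 0, 0], 1],
  [[0, 0, 0], [-0.95, 0, 0], 1],
  [[0, 0, 0], [-0.95, 0.04, 0], 1],
  [[0, 0, 0], [-0.95, 0.08, 0.15], 1],
  [[0, 0, 0], [-0.95, 0.08, 0.35], 1],
  [[0, 0, 0], [-0.95, 0.08, 0.55], 1],
])

```text
clock: 13.8
eef_pos: [528.6, 73.2, 95.1]
tcp_rot: [3.141, 0.001, 2.944]
contact_force: [0.7, -0.7, -0.4]
opening: 0.998
grasp_force: 0.0
```

Call:
step_arm([
  [[0, 0, 0], [0, 0, 0.1], 1],
  [[0, 0, 0], [0, 0, 0.15], 1],
  [[0, 0, 0], [0, 0.03, 0.15], 1],
  [[0, 0, 0], [0, 0.06, 0.15], 1],
  [[0, 0, 0], [0, 0.085, 0.15], 1],
  [[0, 0, 0], [0, 0.1, 0.15], 1],
  [[0, 0, 0], [0, 0.105, 0.15], 1],
  [[0, 0, 0], [0, 0.107, 0.15], 1],
])

```text
clock: 14.6
eef_pos: [532.8, 94.3, 66.8]
tcp_rot: [3.141, 0.001, 2.945]
contact_force: [0.2, 0.3, 0.0]
opening: 1.001
grasp_force: 0.0
```

```bash
python3 now.py 1
```

```text
14.6 [(23.2, 114.1)]
  s -104.5
tool x,y,z [ -2.  279.1  66.6] t 14.65 F [ 0.9 -0.1 -0.7]
```

Call:
step_arm([
  [[0, 0, 0], [0, 0.005, 0], 1],
  [[0, 0, 0], [0, 0.01, 0], 1],
  [[0, 0, 0], [0, 0.015, 0], 1],
  [[0, 0, 0], [0, 0.02, 0], 1],
  [[0, 0, 0], [0, 0.0216, 0], 1],
  [[0, 0, 0], [0, 0.0232, 0], 1],
  [[0, 0, 0], [0, 0.0248, 0], 1],
  [[0, 0, 0], [0, 0.0264, 0], 1],
])

```text
clock: 15.45
eef_pos: [533.6, 99.2, 66.3]
tcp_rot: [-3.142, -0.0, 2.944]
contact_force: [0.3, 0.4, 0.4]
opening: 1.001
grasp_force: 0.0
```

Call:
step_arm([
  [[0, 0, 0], [0, 0.0016, 0], 1],
  [[0, 0, 0], [0, 0.0032, 0], 1],
  [[0, 0, 0], [0, 0.0048, 0], 1],
  [[0, 0, 0], [0, 0.0064, 0], 1],
  [[0, 0, 0], [0, 0.008, 0], 1],
  [[0, 0, 0], [0, 0.0096, 0], 1],
])

```text
clock: 16.05
eef_pos: [534.0, 101.1, 66.3]
tcp_rot: [-3.142, 0.0, 2.944]
contact_force: [0.0, -0.5, -0.2]
opening: 1.0
grasp_force: 0.0
```

```bash
python3 now.py 2
```

```text
16.05 [(23.2, 114.1)]
  s -104.5
16.1 [(23.2, 114.1)]
  s -104.5
tool x,y,z [ -2.1 286.2  66.3] t 16.15 F [0.1 0.1 0.1]
```

Call:
step_arm([
  [[0, 0, 0], [0, 0.0016, 0], 1],
  [[0, 0, 0], [0, 0.0032, 0], 1],
  [[0, 0, 0], [0, 0.0048, 0], 1],
  [[0, 0, 0], [0, 0.0064, 0], 1],
  [[0, 0, 0], [0, 0.008, 0], 1],
  [[0, 0, 0], [0, 0.0096, 0], 1],
  [[0, 0, 0], [0, 0.0112, 0], 1],
  [[0, 0, 0], [0, 0.0128, 0], 1],
])

```text
clock: 16.95
eef_pos: [534.5, 103.6, 66.3]
tcp_rot: [3.142, -0.0, 2.944]
contact_force: [0.3, 0.1, -0.5]
opening: 0.999
grasp_force: 0.0
```

```bash
python3 now.py 2
```

```text
16.95 [(25.6, 116.4)]
  s -102.2
17.0 [(25.8, 116.7)]
  s -101.9
tool x,y,z [ -2.1 288.8  66.3] t 17.05 F [-0.1  0.6  1. ]
```

Call:
step_arm([
  [[0, 0, 0], [0, -0.03, 0], 1],
  [[0, 0, 0], [0, -0.1, 0], 1],
  [[0, 0, 0], [0, -0.18, 0], 1],
  [[0, 0, 0], [0, -0.2, 0], 1],
  [[0, 0, 0], [0, -0.2, 0], 1],
  [[0, 0, 0], [0, -0.2, -0.15], 1],
  [[0, 0, 0], [0, -0.2, -0.4], 1],
  [[0, 0, 0], [0, -0.2, -0.6], 1],
])

```text
clock: 17.85
eef_pos: [526.8, 64.4, 188.2]
tcp_rot: [3.141, 0.0, 2.944]
contact_force: [0.3, -0.7, -0.4]
opening: 1.001
grasp_force: 0.0
```

Call:
step_arm([
  [[0, 0, 0], [0.2, 0, -0.1], 1],
  [[0, 0, 0], [0.45, 0, -0.1], 1],
  [[0, 0, 0], [0.7, 0, -0.1], 1],
  [[0, 0, 0], [0.95, 0, -0.1], 1],
  [[0, 0, 0], [0.95, 0, -0.1], 1],
  [[0, 0, 0], [0.95, 0, -0.1], 1],
  [[0, 0, 0], [0.95, 0, -0.1], 1],
  [[0, 0, 0], [0.95, 0, -0.1], 1],
])

```text
clock: 18.65
eef_pos: [341.6, 101.6, 206.5]
tcp_rot: [3.141, 0.001, 2.944]
contact_force: [0.0, -0.6, -0.2]
opening: 0.999
grasp_force: 0.0
```

Call:
step_arm([
  [[0, 0, 0], [0, 0, 0], 1],
  [[0, 0, 0], [0, 0, 0], 1],
  [[0, 0, 0], [0, 0, 0], 1],
  [[0, 0, 0], [0, 0, 0], 1],
  [[0, 0, 0], [0, 0, 0], 1],
  [[0, 0, 0], [0, 0, 0], 1],
  [[0, 0, 0], [0, 0, 0], 1],
  [[0, 0, 0], [0, 0, 0], 1],
])

```text
clock: 19.45
eef_pos: [340.3, 101.6, 206.3]
tcp_rot: [3.142, 0.0, 2.945]
contact_force: [-0.1, -0.9, 0.5]
opening: 1.001
grasp_force: 0.0
```

```bash
python3 now.py 2; python3 chk.py;  python3 - <<'E'
from trk import *
im=imaging.grab_frame("top");cv2.imwrite("pics/top4.png",cv2.resize(im[160:240,210:310,::-1],None,fx=7,fy=7,interpolation=cv2.INTER_CUBIC))
im=imaging.grab_frame("side");cv2.imwrite("pics/side4.png",cv2.resize(im[240:320,260:360,::-1],None,fx=7,fy=7,interpolation=cv2.INTER_CUBIC))
E
```

```text
19.45 [(29.5, 120.3), (376.1, 468.8)]
  s 249.2
  s 249.3
19.5 [(29.5, 120.3), (376.1, 468.8)]
  s 249.2
  s 249.3
tool x,y,z [-192.1  248.8  206.3] t 19.55 F [ 0.6  0.2 -0.4]
top pointer [([261.2, 191.5], 0.55)]
top mark [([265.1, 191.3], 0.93)]
side pointer [([317.4, 273.5], 0.89)]
side mark [([307.7, 275.6], 0.93)]
```

View pics/top4.png

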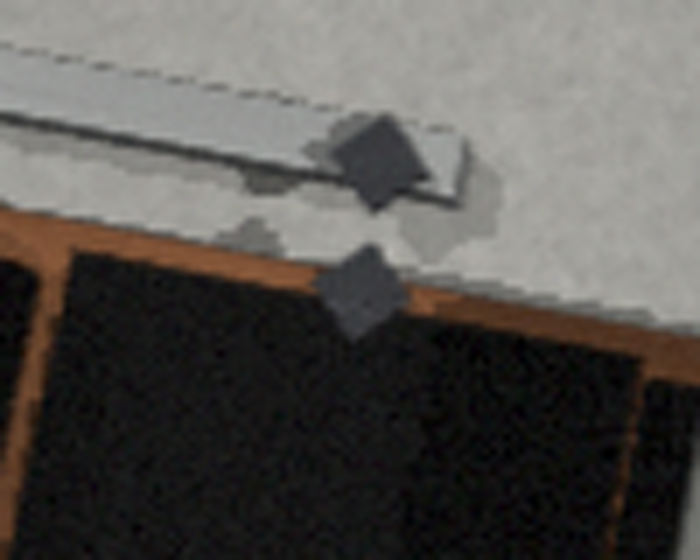

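View pics/side4.png

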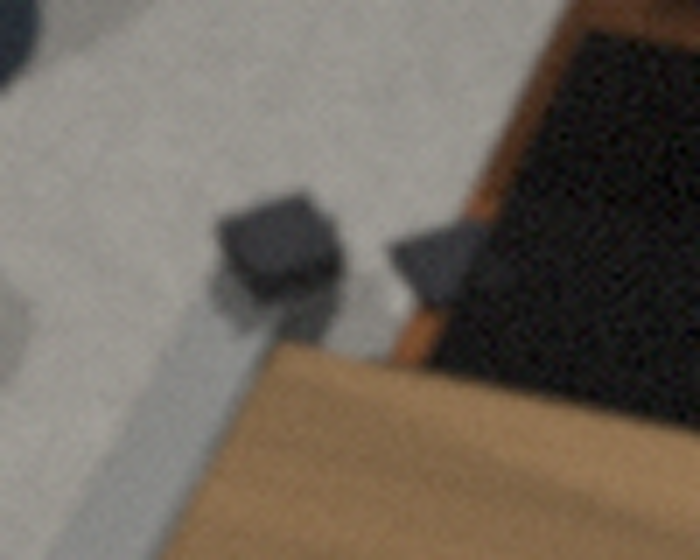

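In the top crop the pointer tip is at (370,243) and the wedge tip at (377,212). They are opposite each other across the runner to within about 1.5 mm. The side view agrees, and the tray is at rest and clear of the arm.

```bash
python3 -c "
from rig import r
print(r.sign_off())"
```

```text
the job is handed in; nothing more can be done
None
```

The tray is at rest with its pointer opposite the wedge to within about 1.5 mm by camera, nothing is touching it, and the job was handed in at about 20 s; the hand-in call returned no verdict.

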